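# Refit the gas control board with the gas shut off

## Robot

A 6-joint arm with a two-finger parallel gripper is mounted at the origin on the work surface. World frame = base frame: x ahead of the robot, y to its left, z up, the work surface at z = 0. Lengths are in m, angles in rad, forces in N, time in s.
With the tool pointing down it reaches from about 0.275 to 0.85 m from the base axis. Payload 5.2 kg.
Tool frame: the origin (TCP) lies midway between the tips of the shut fingers; the grasp point (between the pads) lies 19 mm behind it; z points along the fingers, y is the line along which they close (so a half turn about z gives the same grasp; the last joint's range is limited). The gripper opens to 85 mm and grips with 20 to 120 N. Pads are 22 mm wide; open, the fingers measure 114 mm over their backs; the gripper's body (76 mm by 85 mm) begins 54 mm behind the grasp point. The pads swing forward as they close: fully open they stand 13 mm farther back than shut.
Start: joints at [-1.391, 0.259, 1.535, -0, 1.348, -0.203], TCP at [0.205, -0.51, 0.205] pointing down, gripper open.
Joint ranges: [-3.14, 3.14], [-0.91, 2.08], [0.19, 2.58], [-1.22, 4.36], [0.22, 2.71], [-3.12, 3.12]. Speed limits (rad/s): [2.57, 2.57, 3.14, 3.14, 3.14, 3.14].

## Interface

Orientations are given as a 3x3 rotation matrix whose columns are the frame's x, y, z axes.
In Python, from workcell import env, eyes gives the robot as it stands.
- The arm moves only by the shell command python3 -m inch 'ROWS' [OPENING] [FORCE]. ROWS is JSON, a list of rows, each an object with "translation": the shift along the tool's x, y, z normalised to -1 to 1, where 1 is 150 mm, a list of three; "dr": the turn, a rotation vector about the tool's x, y, z normalised to -1 to 1, where 1 is pi/2 rad, a list of three. A call has 1 to 5 rows; each row is the pose to reach, as a shift and turn from the pose commanded when the call began, along the tool's axes at that moment; what a row does not reach only later rows make up. A row lasts 1/10 s, in which the tool goes at most 50 mm and 8.59 degrees, less where a joint would pass 70% of its speed; a pose out of reach is approached as far as the arm can. A call with a number of a shift or a turn outside -1 to 1 is refused whole. A call with a gripper value outside its range is refused whole. OPENING is the closure, from -1 (fully open) to 1 (shut), so that 0 is half open, set as the call begins (- or left out, the last holds). The fingers move at their own pace and stop on an object; FORCE is the grip in N (left out, the last holds). Time passes only in rows, so rows that repeat a pose let the fingers close. It gives the time, the measured TCP pose, the force, the opening and the grip force at its end, in the units of the state.
- env.get_state(): the state, without advancing time (a new reading comes with each control period).
- eyes.capture(name): name is "scene" or "top" or "wrist"; returns a dict with "frame" (400x640x3 uint8, red, green, blue), "depth" (400x640 float32, m along the optical axis (not along the pixel's ray), 0 where there is no reading), "mtx" (3x3 intrinsics, pixels), "camera_from_world" (4x4, takes a point from world to camera coordinates); the wrist camera has in their place "hand_eye" (4x4, takes a point from camera to tool coordinates, whose origin is the TCP and whose axes are the flange's). Camera axes: x right, y up, looking along -z (the intrinsics and any distortion apply to the point x, -y, -z); pixel columns grow to the right and rows downward; lengths in m; the calibration is good to about 2 mm. A picture is of the moment at which its call begins: read the wrist's pose just before it.
- env.sign_off(): hands the job in; it is judged then, once.
The state is a dict: "t": time; "q": joint angles; "dq": joint speeds; "effort": joint torques, N m; "ee_pos": TCP position; "ee_rot": TCP orientation; "wrist_force": force on the tool from outside, world axes, zero at the start; "moment": the same for the moment, N m; "grip_width": finger opening in m; "grasp_force": force on a finger pad.
Only numpy, scipy, OpenCV 4.12 (cv2) and the standard library are available. Lean on these libraries where they do the work, as an engineer would, in place of code of your own. Each camera call takes 0.05 s, during which the arm holds its last target. There are 200 camera calls.

## Task

Gas must be off while the control board goes back on: set aside the jar that stands in the way of the one open valve's lever, upright on the bench and without the lever bumping it, and shut that valve fully. Then press the green board down at each corner until it has snapped home on all four standoffs, and after that open the same valve fully again. Leave the two closed valves and everything else on the bench as they are.

Things in the scene. Friction and masses are not known exactly. Their poses are not given: they have to be found in the camera images.
- lever_a (a joint): Angle of the lever of one of three identical brass ball valves in a row on the gas manifold (which of the three places it has varies; valves 105 mm apart). 0 rad = closed stop, lever square across its pipe; 1.571 rad = open stop, lever in line with its pipe and pointing towards the robot side. Opening turns clockwise seen from above. Stays where it is left (friction about 0.12 N m, no spring). Starts open.
- pivot_a (a point): Point on the vertical turning axis of lever_a, 67 mm above the bench, mid-height of the lever's grey sleeve; fixed to the valve. Its -y axis is the way the closed lever points, its -x axis the way the open lever points. Valve body below: 44 x 34 mm, top at 52 mm; the pipe (18 mm thick, top at 44 mm) runs from 45 mm on the -x side to the header pipe 85 mm on the +x side. A gauge 111 mm high and 52 mm wide stands on the header.
- grip_a (a point): Centre of the grey sleeve of lever_a, 65 mm out from its axis, 67 mm above the bench; moves with the lever. Sleeve 45 mm long, 18 mm wide, 14 mm high; the lever ends 85 mm from the axis. Its -y axis points outward along the lever.
- lever_b (a joint): Angle of the lever of one of three identical brass ball valves in a row on the gas manifold (which of the three places it has varies; valves 105 mm apart). 0 rad = closed stop, lever square across its pipe; 1.571 rad = open stop, lever in line with its pipe and pointing towards the robot side. Opening turns clockwise seen from above. Stays where it is left (friction about 0.12 N m, no spring). Starts closed and stays so; it is not part of the job.
- pivot_b (a point): Point on the vertical turning axis of lever_b, 67 mm above the bench, mid-height of the lever's grey sleeve; fixed to the valve. Its -y axis is the way the closed lever points, its -x axis the way the open lever points. Valve body below: 44 x 34 mm, top at 52 mm; the pipe (18 mm thick, top at 44 mm) runs from 45 mm on the -x side to the header pipe 85 mm on the +x side. A gauge 111 mm high and 52 mm wide stands on the header.
- lever_c (a joint): Angle of the lever of one of three identical brass ball valves in a row on the gas manifold (which of the three places it has varies; valves 105 mm apart). 0 rad = closed stop, lever square across its pipe; 1.571 rad = open stop, lever in line with its pipe and pointing towards the robot side. Opening turns clockwise seen from above. Stays where it is left (friction about 0.12 N m, no spring). Starts closed and stays so; it is not part of the job.
- pivot_c (a point): Point on the vertical turning axis of lever_c, 67 mm above the bench, mid-height of the lever's grey sleeve; fixed to the valve. Its -y axis is the way the closed lever points, its -x axis the way the open lever points. Valve body below: 44 x 34 mm, top at 52 mm; the pipe (18 mm thick, top at 44 mm) runs from 45 mm on the -x side to the header pipe 85 mm on the +x side. A gauge 111 mm high and 52 mm wide stands on the header.
- jar_center (a point): Centre of a small upright amber glass jar with a white cap, 36 mm across and 90 mm high, 45 mm above the bench when standing, 0.08 to 0.17 kg. It starts on the bench in the quarter circle that lever_a must sweep, about 80 mm from its axis. Manifold and tray lie either way round (left or right); the bench between them and nearer the robot than the screwdriver, around x = 0.44, y = -0.04 (tray on the right, y < 0) or y = 0.05 (tray on the left), is always free for 45 mm around.
- tray_origin (a point): Fixed aluminium tray, 160 (x) x 124 (y) mm, 6 mm thick, with 20 mm high lips on its two long sides; origin at the centre of its underside, on the bench. Four white nylon snap standoffs at x = +-50, y = +-36 mm in its frame: shoulders 22 mm above the bench, post tips 31 mm, each with two sprung barbs in the hole. The board rests on the barbs with its underside 29 mm above the bench; home, its underside lies on the shoulders at 22 mm (its top at 25 mm).
- press_0 (a point): Clear spot to press on the board's top face by its -x -y standoff: 25 mm along the board's x from the standoff's axis, towards the middle. Board (green, 126 x 92 x 3 mm, 0.1 kg, parts up to 18 mm high within 17 mm of its long centre line; its frame is parallel to the tray's). Pressing here with about 8 to 15 N snaps that corner (maybe a neighbour too) 7 mm down to a hard stop. z is the top face: 32 mm above the bench at the start, 25 mm when home.
- corner_0 (a point): Point on the board's top face at the centre of its -x -y standoff hole (hole 8 mm across; the white post tip stands in it). Height 32 mm at the start, 25 mm when home.
- press_1 (a point): Clear spot to press on the board's top face by its -x +y standoff: 25 mm along the board's x from the standoff's axis, towards the middle. Board (green, 126 x 92 x 3 mm, 0.1 kg, parts up to 18 mm high within 17 mm of its long centre line; its frame is parallel to the tray's). Pressing here with about 8 to 15 N snaps that corner (maybe a neighbour too) 7 mm down to a hard stop. z is the top face: 32 mm above the bench at the start, 25 mm when home.
- corner_1 (a point): Point on the board's top face at the centre of its -x +y standoff hole (hole 8 mm across; the white post tip stands in it). Height 32 mm at the start, 25 mm when home.
- press_2 (a point): Clear spot to press on the board's top face by its +x -y standoff: 25 mm along the board's x from the standoff's axis, towards the middle. Board (green, 126 x 92 x 3 mm, 0.1 kg, parts up to 18 mm high within 17 mm of its long centre line; its frame is parallel to the tray's). Pressing here with about 8 to 15 N snaps that corner (maybe a neighbour too) 7 mm down to a hard stop. z is the top face: 32 mm above the bench at the start, 25 mm when home.
- corner_2 (a point): Point on the board's top face at the centre of its +x -y standoff hole (hole 8 mm across; the white post tip stands in it). Height 32 mm at the start, 25 mm when home.
- press_3 (a point): Clear spot to press on the board's top face by its +x +y standoff: 25 mm along the board's x from the standoff's axis, towards the middle. Board (green, 126 x 92 x 3 mm, 0.1 kg, parts up to 18 mm high within 17 mm of its long centre line; its frame is parallel to the tray's). Pressing here with about 8 to 15 N snaps that corner (maybe a neighbour too) 7 mm down to a hard stop. z is the top face: 32 mm above the bench at the start, 25 mm when home.
- corner_3 (a point): Point on the board's top face at the centre of its +x +y standoff hole (hole 8 mm across; the white post tip stands in it). Height 32 mm at the start, 25 mm when home.
- dishes: Bystander: stack of clear dishes, 90 mm across, 45 mm high, beyond the tray; origin on its underside. Leave it alone.
- beaker: Bystander: glass beaker, 60 mm across, 70 mm high, beyond the tray; origin on its underside. Leave it alone.
- screwdriver: Bystander: blue-handled screwdriver, 170 mm long, 26 mm thick, lying between manifold and tray (origin mid-length); origin on its underside. Leave it alone.
- spanner: Bystander: spanner, 150 mm long, 20 mm thick, lying in front of the manifold (origin mid-length); origin on its underside. Leave it alone.
- reagent: Bystander: amber bottle, 60 mm across, 130 mm high, beyond the manifold; origin on its underside. Leave it alone.

How it is judged:
By the outcome, as a careful person would: the job done as asked, in the order asked, and still so for the second after the job is handed in, with the robot touching nothing.
It also fails if it takes over 72 s, if anything falls off the work surface, if the arm or the gripper's body presses on something with over 40 N, if the wrist force passes 120 N, or if a joint passes its speed limit or range.

## Working session

There is one attempt and no reset: what is moved stays moved. The work goes in short steps, Python scripts to look and compute and a shell command to move; the robot and the scene stay as the last step left them, time stands still between calls to the robot, and variables do not carry over. Pictures are saved under pics/ and viewed, at most 10 in all, crops included, and the job is handed in when it is done.

```bash
ls; mkdir -p pics
python3 - <<'E'
from workcell import env,eyes
import cv2,numpy as np
s=env.get_state();print(s['t'],s['ee_pos'],s['ee_rot'],s['grip_width'])
for n in ('scene','top'):
    c=eyes.capture(n);cv2.imwrite(f'pics/{n}0.png',c['frame'][...,::-1]);np.savez(f'{n}0.npz',**c)
    print(n,c['mtx'],c['camera_from_world'],(c['depth']>0).mean(), [k for k in c])
E
```

```text
pics
0.0 [ 0.20532246 -0.50961808  0.20396186] [[ 9.27616570e-01  3.73533630e-01 -3.54423175e-04]
 [ 3.73533637e-01 -9.27614873e-01  1.80804045e-03]
 [ 3.46595702e-04 -1.80955726e-03 -9.99998303e-01]] 0.08529873240881429
scene [[427.36513977   0.         331.81268471]
 [  0.         427.36513977 197.27421746]
 [  0.           0.           1.        ]] [[ 0.75642382  0.653879    0.01628642 -0.4204627 ]
 [-0.44924606  0.50127961  0.73952467  0.19797911]
 [ 0.47539561 -0.56671068  0.6729324  -1.5278269 ]
 [ 0.          0.          0.          1.        ]] 0.99557421875 ['frame', 'depth', 'mtx', 'camera_from_world']
top [[362.71513974   0.         313.12640672]
 [  0.         362.71513974 198.77543026]
 [  0.           0.           1.        ]] [[ 4.45522425e-03 -9.99987253e-01 -2.37589445e-03  1.56460361e-04]
 [ 9.89982274e-01  4.07532817e-03  1.41132874e-01 -5.83232715e-01]
 [-1.41121392e-01 -2.98087199e-03  9.89987812e-01 -9.73760490e-01]
 [ 0.00000000e+00  0.00000000e+00  0.00000000e+00  1.00000000e+00]] 0.99580859375 ['frame', 'depth', 'mtx', 'camera_from_world']
```

View pics/top0.png

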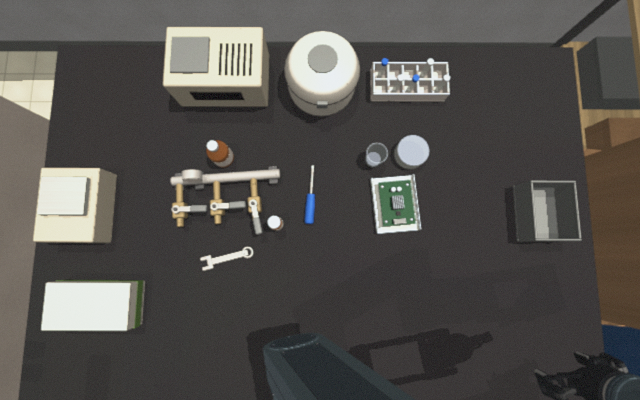

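View pics/scene0.png

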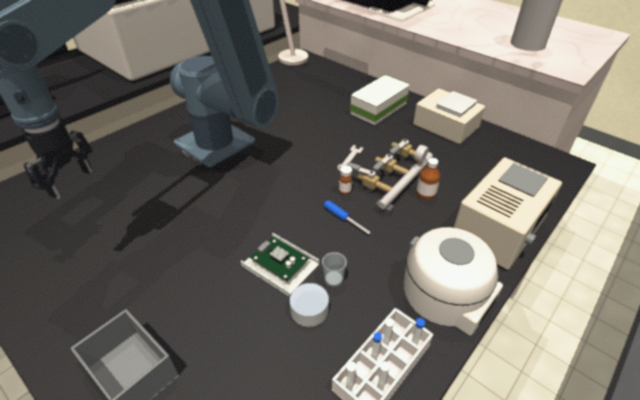

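The top view shows the manifold on the left, with valves at about (180,208), (217,207) and (254,195). The right-hand valve is open, its lever pointing to (258,230), and the jar cap is at (275,222). The tray and board are centred at (397,204), the spanner at (227,258), and the screwdriver at (311,195). The scene view agrees with this layout.

```bash
cat > h.py <<'E'
import numpy as np,cv2
from scipy.spatial.transform import Rotation as R
from workcell import env,eyes
F=np.diag([1,-1,-1.])
def cap(n):
    s=env.get_state();c=eyes.capture(n)
    if n=='wrist':
        T=np.eye(4);T[:3,:3]=s['ee_rot'];T[:3,3]=s['ee_pos'];c['W']=T@c['hand_eye']
    else: c['W']=np.linalg.inv(c['camera_from_world'])
    return c
def ray(c,uv):
    K=np.asarray(c['mtx']);d=F@np.linalg.solve(K,[uv[0],uv[1],1.]);return c['W'][:3,3],c['W'][:3,:3]@d
def plane(c,uv,z):
    o,d=ray(c,uv);return o+d*(z-o[2])/d[2]
def dep(c,uv):
    o,d=ray(c,uv);return o+d*c['depth'][int(round(uv[1])),int(round(uv[0]))]
def cross(c1,u1,c2,u2):
    o1,d1=ray(c1,u1);o2,d2=ray(c2,u2)
    t=np.linalg.lstsq(np.c_[d1,-d2],o2-o1,rcond=None)[0]
    a,b=o1+t[0]*d1,o2+t[1]*d2;return (a+b)/2,np.linalg.norm(a-b)
def down(yaw): # tool x axis at yaw from world x, pointing down
    return np.array([[np.cos(yaw),np.sin(yaw),0],[np.sin(yaw),-np.cos(yaw),0],[0,0,-1]])
def go(p,yaw):
    s=env.get_state();r=s['ee_rot'];dp=r.T@(np.array(p)-s['ee_pos'])
    dr=R.from_matrix(r.T@down(yaw)).as_rotvec()
    print('t',round(s['t'],2),'tr',np.round(dp/.15,3),'dr',np.round(dr/(np.pi/2),3),'at',np.round(s['ee_pos'],4),'yaw',round(np.arctan2(r[1,0],r[0,0]),3),'F',np.round(s['wrist_force'],1),'w',round(s['grip_width'],4),round(s['grasp_force'],1))
E
python3 - <<'E'
from h import *
c=dict(np.load('top0.npz'));c['W']=np.linalg.inv(c['camera_from_world'])
for n,u in dict(v1=(180,208),v2=(217,207),v3=(254,197),levend=(258,230),jarcap=(275,222),tray=(397,204),trayTL=(374,178),trayBR=(420,230),bench=(340,240),spL=(205,262),spR=(250,252),scr=(310,218),hdr=(225,178),gauge=(192,175),box=(216,40)).items(): print(n,np.round(dep(c,u),3))
print(eyes.capture('wrist')['hand_eye'])
go([.40,.06,.33],0)
E
```

```text
v1 [0.553 0.364 0.067]
v2 [0.556 0.264 0.068]
v3 [0.586 0.167 0.052]
levend [0.494 0.15  0.075]
jarcap [0.514 0.103 0.091]
tray [ 0.569 -0.23   0.046]
trayTL [ 0.65  -0.175  0.007]
trayBR [ 0.5   -0.304  0.003]
bench [ 0.47  -0.075  0.002]
spL [0.406 0.309 0.003]
spR [0.435 0.182 0.   ]
scr [0.531 0.011 0.026]
hdr [0.641 0.251 0.043]
gauge [0.635 0.322 0.11 ]
box [0.994 0.263 0.15 ]
[[ 6.28132193e-04  9.46105516e-01  3.23857928e-01  8.32920210e-02]
 [ 9.99998269e-01 -2.70480282e-05 -1.86050970e-03 -3.60036263e-06]
 [-1.75147877e-03  3.23858536e-01 -9.46103895e-01 -1.69330651e-01]
 [ 0.00000000e+00  0.00000000e+00  0.00000000e+00  1.00000000e+00]]
t 0.15 tr [ 2.623 -3.04  -0.834] dr [-0.001 -0.     0.244] at [ 0.2054 -0.5097  0.2042] yaw 0.383 F [ 0.3 -0.1 -1. ] w 0.0854 0.0
```

```bash
python3 -c "
from h import *
go([.55,-.235,.22],0)"; python3 -m inch '[{"translation":[0.33,0.04,0],"dr":[0,0,0.09]},{"translation":[0.66,0.08,0],"dr":[0,0,0.18]},{"translation":[1,0.1,-0.1],"dr":[0,0,0.244]},{"translation":[1,0.1,-0.1],"dr":[0,0,0.244]}]' -1; python3 -c "
from h import *
go([.55,-.235,.22],0)"
```

```text
t 0.15 tr [ 2.815 -0.841 -0.104] dr [-0.001 -0.     0.244] at [ 0.2054 -0.5097  0.2042] yaw 0.383 F [ 0.3 -0.1 -1. ] w 0.0854 0.0
t: 0.55
ee_pos: [0.3546, -0.4664, 0.2206]
ee_rot: [[1.0, 0.0, 0.002], [0.0, -1.0, -0.0], [0.002, 0.0, -1.0]]
wrist_force: [0.0, 0.2, 0.5]
grip_width: 0.0857
grasp_force: 0.0
t 0.55 tr [ 1.303 -1.542  0.007] dr [ 0.    -0.002  0.   ] at [ 0.3546 -0.4664  0.2206] yaw 0.0 F [0.  0.2 0.5] w 0.0857 0.0
```

Two calls, then two wrist looks at the board from different places.

```bash
python3 -m inch '[{"translation":[0.2,-0.25,0],"dr":[0,0,0]},{"translation":[0.4,-0.5,0],"dr":[0,0,0]},{"translation":[0.6,-0.75,0],"dr":[0,0,0]},{"translation":[0.8,-0.95,0],"dr":[0,0,0]},{"translation":[0.8,-0.95,0],"dr":[0,0,0]}]' >/dev/null; python3 -m inch '[{"translation":[0.2,-0.2,0],"dr":[0,0,0]},{"translation":[0.5,-0.4,0],"dr":[0,0,0]},{"translation":[0.5,-0.5,0],"dr":[0,0,0]},{"translation":[0.5,-0.5,0],"dr":[0,0,0]}]'
python3 - <<'E'
from h import *
import pickle
c=cap('wrist');pickle.dump(c,open('b1.pkl','wb'));cv2.imwrite('pics/b1.png',c['frame'][...,::-1]);print(c['mtx'],c['W'][:3,3])
E
```

```text
t: 1.45
ee_pos: [0.5453, -0.249, 0.2192]
ee_rot: [[1.0, 0.003, -0.001], [0.003, -1.0, 0.001], [-0.001, -0.001, -1.0]]
wrist_force: [0.4, -0.7, -0.4]
grip_width: 0.0854
grasp_force: 0.0
[[336.65418794   0.         313.31333507]
 [  0.         336.65418794 200.697282  ]
 [  0.           0.           1.        ]] [ 0.62881619 -0.24889791  0.38842125]
```

View pics/b1.png

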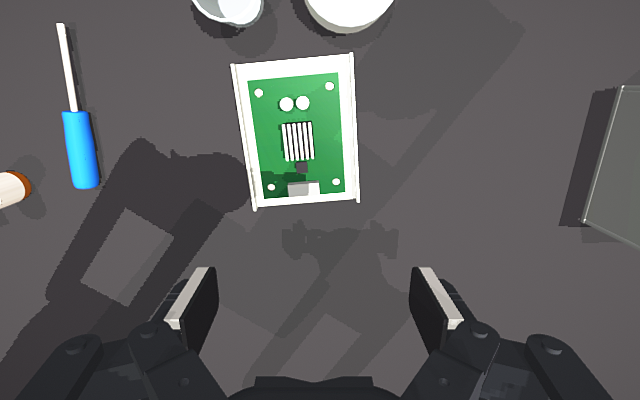

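The wrist view shows the green board with its four white post tips at (258,93), (329,86), (271,187) and (336,182). The tray is slightly rotated, and the screwdriver is at (80,150).

```bash
python3 -m inch '[{"translation":[-0.1,-0.3,0],"dr":[0,0,0]},{"translation":[-0.2,-0.6,0],"dr":[0,0,0]},{"translation":[-0.2,-0.8,0],"dr":[0,0,0]},{"translation":[-0.2,-0.8,0],"dr":[0,0,0]},{"translation":[-0.2,-0.8,0],"dr":[0,0,0]}]'
cat > board.py <<'E'
from h import *
def green(c):
    h=cv2.cvtColor(c['frame'],cv2.COLOR_RGB2HSV)
    m=cv2.inRange(h,(45,90,40),(85,255,255))
    k,l,st,ce=cv2.connectedComponentsWithStats(m);i=1+np.argmax(st[1:,4]);return (l==i).astype(np.uint8)
def posts(c):
    g=green(c);cn=max(cv2.findContours(g,0,1)[0],key=cv2.contourArea)
    box=cv2.boxPoints(cv2.minAreaRect(cv2.convexHull(cn)))
    hull=cv2.fillConvexPoly(np.zeros_like(g),cv2.convexHull(cn),1)
    holes=cv2.erode(hull,np.ones((3,3)))*(1-g)
    k,l,st,ce=cv2.connectedComponentsWithStats(holes.astype(np.uint8),connectivity=4)
    out=[]
    fr=c['frame'].astype(int)
    for q in box:  # blob nearest each corner, bright
        best=min((i for i in range(1,k) if 15<st[i,4]<140 and fr[l==i].mean()>120),key=lambda i:np.linalg.norm(ce[i]-q))
        out.append(ce[best])
    o=np.array(out);return o,g
E
python3 - <<'E'
from board import *
import pickle
c=cap('wrist');pickle.dump(c,open('b2.pkl','wb'));cv2.imwrite('pics/b2.png',c['frame'][...,::-1])
b1=pickle.load(open('b1.pkl','rb'))
def order(c):
    o,_=posts(c);w=np.array([plane(c,u,.03)for u in o])
    m=w[:,:2].mean(0);key=[2*(p[0]>m[0])+(p[1]>m[1]) for p in w];return o[np.argsort(key)],w[np.argsort(key)]
o1,w1=order(b1);o2,w2=order(c);print(o1,o2,sep='\n')
print(np.round(w1,4),np.round(w2,4),sep='\n')
P=[]
for a,b in zip(o1,o2):
    p,e=cross(b1,a,c,b);P.append(p);print(np.round(p,4),round(e,4),'depth z',dep(b1,a)[2].round(4))
P=(w1+w2)/2
d=[np.linalg.norm(P[i]-P[j]) for i,j in((0,2),(1,3),(0,1),(2,3))];print('spacings (100,100,72,72)',np.round(d,4))
ex=(P[2]+P[3]-P[0]-P[1]);yaw=np.arctan2(ex[1],ex[0]);print('yaw',yaw)
m=P.mean(0);u=np.array([np.cos(yaw),np.sin(yaw)]);v=np.array([-u[1],u[0]])
for i,(x,y) in enumerate([(-25,-36),(-25,36),(25,-36),(25,36)]): print('press',i,np.round(m[:2]+u*x/1e3+v*y/1e3,4))
np.savez('board.npz',P=P,yaw=yaw)
E
```

```text
t: 2.0
ee_pos: [0.5148, -0.132, 0.2202]
ee_rot: [[1.0, -0.0, 0.0], [-0.0, -1.0, -0.001], [0.0, 0.001, -1.0]]
wrist_force: [0.6, -0.2, -0.2]
grip_width: 0.0853
grasp_force: 0.0
[[335.63265306 181.20408163]
 [270.65306122 186.83673469]
 [329.06060606  85.84848485]
 [258.078125    92.40625   ]]
[[444.27659574 153.53191489]
 [377.25       159.58333333]
 [447.86363636  52.86363636]
 [374.16923077  60.07692308]]
[[ 0.5287 -0.2742  0.03  ]
 [ 0.5219 -0.2022  0.03  ]
 [ 0.6282 -0.265   0.03  ]
 [ 0.6217 -0.1932  0.03  ]]
[[ 0.529  -0.2742  0.03  ]
 [ 0.5224 -0.2023  0.03  ]
 [ 0.6287 -0.2652  0.03  ]
 [ 0.6221 -0.1931  0.03  ]]
[ 0.5289 -0.2741  0.0304] 0.0003 depth z 0.0295
[ 0.5223 -0.2022  0.0306] 0.0004 depth z 0.0319
[ 0.6284 -0.2649  0.0308] 0.0004 depth z 0.0313
[ 0.6219 -0.1932  0.0301] 0.0005 depth z 0.0304
spacings (100,100,72,72) [0.1001 0.1002 0.0722 0.0723]
yaw 0.09099715497493752
press 0 [ 0.5537 -0.2718]
press 1 [ 0.5472 -0.2001]
press 2 [ 0.6035 -0.2673]
press 3 [ 0.597  -0.1956]
```

The board is measured: post tips at z about 30.5 mm, spacing as given, yaw 0.091. Next are the valve and jar.

```bash
python3 -m inch '[{"translation":[0,-0.3,0],"dr":[0,0,0]},{"translation":[0,-0.6,0],"dr":[0,0,0]},{"translation":[0,-0.9,0],"dr":[0,0,0]},{"translation":[0,-1,0],"dr":[0,0,0]},{"translation":[0,-1,0],"dr":[0,0,0]}]'>/dev/null;  python3 -m inch '[{"translation":[0,-0.1,0],"dr":[0,0,0]},{"translation":[0,-0.2,0],"dr":[0,0,0]},{"translation":[0,-0.2,0],"dr":[0,0,0]}]'
python3 - <<'E'
from h import *
import pickle
c=cap('wrist');pickle.dump(c,open('v1.pkl','wb'));cv2.imwrite('pics/v1.png',c['frame'][...,::-1])
E
python3 -m inch '[{"translation":[0,-0.3,0],"dr":[0,0,0]},{"translation":[0,-0.6,0],"dr":[0,0,0]},{"translation":[0,-0.6,0],"dr":[0,0,0]},{"translation":[0,-0.6,0],"dr":[0,0,0]}]'
python3 - <<'E'
from h import *
import pickle
c=cap('wrist');pickle.dump(c,open('v2.pkl','wb'));cv2.imwrite('pics/v2.png',c['frame'][...,::-1])
E
```

```text
t: 2.85
ee_pos: [0.5155, 0.0501, 0.2197]
ee_rot: [[1.0, -0.0, -0.0], [-0.0, -1.0, 0.001], [-0.0, -0.001, -1.0]]
wrist_force: [0.3, -0.1, -0.0]
grip_width: 0.0852
grasp_force: 0.0
t: 3.3
ee_pos: [0.5155, 0.1395, 0.2197]
ee_rot: [[1.0, 0.002, -0.0], [0.002, -1.0, -0.001], [-0.0, 0.001, -1.0]]
wrist_force: [-0.5, -0.8, -0.1]
grip_width: 0.0852
grasp_force: 0.0
```

View pics/v1.png

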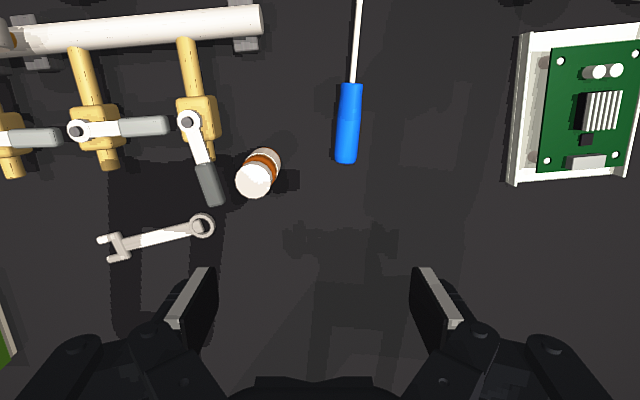

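View pics/v2.png

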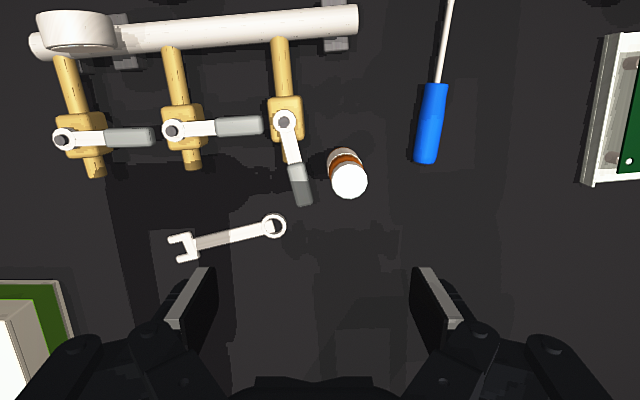

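Both wrist views show the open valve's pivot nut at (187,121) and (284,121). Its sleeve is near (209,186) and (300,185), and the white jar cap is at (254,180) and (349,181).

```bash
cat > valve.py <<'E'
from h import *
def near(m,u,amin=20):
    k,l,st,ce=cv2.connectedComponentsWithStats(m);i=min((i for i in range(1,k) if st[i,4]>amin),key=lambda i:np.linalg.norm(ce[i]-u));return l==i,ce[i],st[i,4]
def cap_c(c,u):
    h=cv2.cvtColor(c['frame'],cv2.COLOR_RGB2HSV);m=cv2.inRange(h,(0,0,200),(180,45,255));b,ce,a=near(m,u,100)
    cn=max(cv2.findContours(b.astype(np.uint8),0,1)[0],key=cv2.contourArea);(x,r)=cv2.minEnclosingCircle(cn);return np.array(x),ce,r,a
def sleeve(c,u):
    h=cv2.cvtColor(c['frame'],cv2.COLOR_RGB2HSV);m=cv2.inRange(h,(0,0,78),(180,40,175));m=cv2.morphologyEx(m,cv2.MORPH_OPEN,np.ones((5,5)))
    b,ce,a=near(m,u,100);r=cv2.minAreaRect(np.argwhere(b)[:,::-1].astype(np.float32));return np.array(r[0]),r,a
def nut(c,u):
    h=cv2.cvtColor(c['frame'],cv2.COLOR_RGB2HSV);m=cv2.inRange(h,(0,0,0),(180,90,110));b,ce,a=near(m,u,15);return ce,a
E
python3 - <<'E'
from valve import *
import pickle
c1,c2=[pickle.load(open(f,'rb')) for f in('v1.pkl','v2.pkl')]
a,b=cap_c(c1,(254,180)),cap_c(c2,(349,181));print(a,b)
p,e=cross(c1,a[0],c2,b[0]);print('cap',p.round(4),e.round(4),plane(c1,a[0],.09).round(4),plane(c2,b[0],.09).round(4))
a,b=sleeve(c1,(209,186)),sleeve(c2,(300,185));print(a,b)
p,e=cross(c1,a[0],c2,b[0]);print('sleeve',p.round(4),e.round(4),plane(c1,a[0],.072).round(4),plane(c2,b[0],.072).round(4))
a,b=nut(c1,(187,121)),nut(c2,(284,121));print(a,b)
q,e=cross(c1,a[0],c2,b[0]);print('nut',q.round(4),e.round(4)); print(np.linalg.norm((p-q)[:2]),np.arctan2(*(p-q)[1::-1]))
E
```

```text
(array([252.5, 181. ]), array([252.6187962 , 180.74340021]), 17.923547744750977, np.int32(947)) (array([349.34481812, 181.24137878]), array([349.23253389, 181.00417101]), 17.78632354736328, np.int32(959))
cap [0.5157 0.1056 0.0898] 0.0002 [0.5158 0.1056 0.09  ] [0.5156 0.1056 0.09  ]
(array([208.82002258, 184.24000549]), ((208.8200225830078, 184.24000549316406), (45.374473571777344, 16.91835594177246), 70.55996704101562), np.int32(725)) (array([301.7059021, 192.3235321]), ((301.7059020996094, 192.3235321044922), (26.678918838500977, 16.734956741333008), 75.96376037597656), np.int32(415))
sleeve [0.5062 0.1495 0.0815] 0.0078 [0.5075 0.1518 0.072 ] [0.4992 0.1502 0.072 ]
(array([204.25714286, 224.73333333]), np.int32(105)) (array([334.71738999, 212.17456739]), np.int32(214221))
nut [0.5135 0.1241 0.1767] 0.0085
0.026440495957011263 1.850089525290673
```

Run:
```python
from valve import *
import pickle
c1,c2=[pickle.load(open(f,'rb')) for f in('v1.pkl','v2.pkl')]
for n,c,u in(('1',c1,(187,121)),('2',c2,(284,121)),('2mid',c2,(172,130)),('2left',c2,(63,140))):
    g=cv2.cvtColor(c['frame'],cv2.COLOR_RGB2GRAY)[u[1]-9:u[1]+10,u[0]-9:u[0]+10]
    m=(g<100).astype(np.uint8);k,l,st,ce=cv2.connectedComponentsWithStats(m);i=min((i for i in range(1,k) if st[i,4]>12),key=lambda i:np.linalg.norm(ce[i]-9))
    w=ce[i]+np.array(u)-9;print(n,w,st[i,4],plane(c,w,.075).round(4),'depth',dep(c,w).round(4))
    if n in '12': globals()['n'+n]=w
q,e=cross(c1,n1,c2,n2);print('nut',q.round(4),e.round(4))
for c,u in((c1,(209,184)),(c2,(300,184)),(c2,(129,137)),(c2,(240,126))): print('sleeve depth',dep(c,u).round(4))
c=c2;h=cv2.cvtColor(c['frame'],cv2.COLOR_RGB2HSV)
for u in((300,184),(129,137),(240,126)):
    D=c['depth'];pts=np.array([dep(c,(x,y)) for x in range(u[0]-35,u[0]+36) for y in range(u[1]-35,u[1]+36) if h[y,x,1]<60 and 60<h[y,x,2]<185])
    pts=pts[(pts[:,2]>.066)&(pts[:,2]<.08)];m=pts.mean(0);e=np.linalg.svd(pts[:,:2]-m[:2])[2][0];print('sl',len(pts),m.round(4),np.degrees(np.arctan2(e[1],e[0])).round(1))
```

```text
1 [190.76470588 121.11764706] 17 [0.5682 0.1613 0.075 ] depth [0.5682 0.1614 0.0747]Traceback (most recent call last):
  File "<stdin>", line 6, in <module>
ValueError: min() iterable argument is empty
```

```bash
python3 - <<'E'
from valve import *
import pickle
c1,c2=[pickle.load(open(f,'rb')) for f in('v1.pkl','v2.pkl')]
q,e=cross(c1,(187,121.5),c2,(284.5,121.5));print('nut',q.round(4),e.round(4))
for c,u in((c1,(187,122)),(c2,(284.5,122)),(c2,(172,130)),(c2,(63,140))): print(plane(c,u,.075).round(4),dep(c,u).round(4))
for c,u in((c1,(209,184)),(c2,(300,184)),(c2,(129,137)),(c2,(240,126))):
    h=cv2.cvtColor(c['frame'],cv2.COLOR_RGB2HSV)
    pts=np.array([dep(c,(x,y)) for x in range(u[0]-35,u[0]+36) for y in range(u[1]-35,u[1]+36) if h[y,x,1]<60 and 60<h[y,x,2]<185])
    pts=pts[(pts[:,2]>.064)&(pts[:,2]<.08)];m=pts.mean(0);r=cv2.minAreaRect((pts[:,:2]*1000).astype(np.float32));print('sl',len(pts),m.round(4),r)
E
python3 -c "
import cv2
a=cv2.imread('pics/v1.png')[90:220,160:290];b=cv2.imread('pics/v2.png')[90:220,250:380]
cv2.imwrite('pics/vz.png',cv2.resize(cv2.hconcat([a,b]),None,fx=3,fy=3,interpolation=0))"
```

```text
nut [0.5677 0.1653 0.0738] 0.0001
[0.5674 0.1649 0.075 ] [0.5673 0.1655 0.0732]
[0.5674 0.1652 0.075 ] [0.5672 0.1653 0.0729]
[0.56   0.2687 0.075 ] [0.5598 0.2693 0.0735]
[0.5506 0.3708 0.075 ] [0.5504 0.3719 0.0736]
sl 832 [0.5085 0.1507 0.073 ] ((512.170166015625, 152.80755615234375), (56.381248474121094, 18.013572692871094), 13.697339057922363)
sl 591 [0.5049 0.1511 0.0733] ((512.1682739257812, 149.2271728515625), (39.195106506347656, 51.66566848754883), 59.71885299682617)
sl 475 [0.5537 0.3089 0.0717] ((552.3439331054688, 317.1089782714844), (18.189809799194336, 54.44495391845703), 2.011957883834839)
sl 384 [0.5641 0.207  0.0722] ((563.0869750976562, 213.08441162109375), (17.99738121032715, 54.35198211669922), 4.08146333694458)
```

View pics/vz.png

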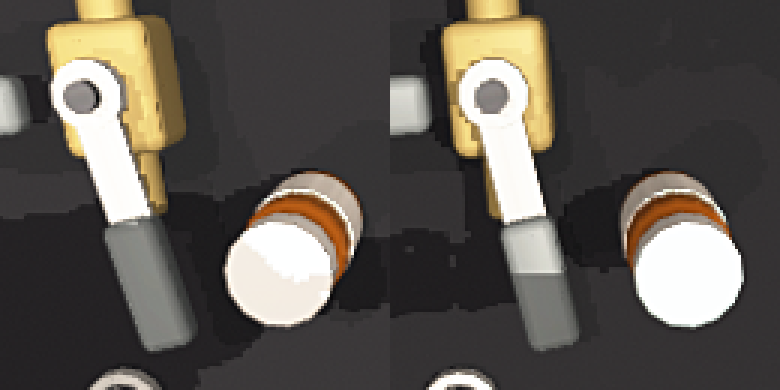

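The zoomed crops put the nut at (187,122.3) in the first view and (283.7,122.3) in the second, and the sleeve lies about 14° off the −x direction. The pivot is then (0.5675, 0.1652) with row yaw about 0.083, and the jar is at (0.5157, 0.1056) with its top at 89.8 mm. All of this matches the stated sizes. I'll turn the tool to yaw +90° so the fingers straddle the jar along x.

```bash
for i in 1 2; do :; done; python3 -m inch '[{"translation":[0,0.11,0],"dr":[0,0,-0.09]},{"translation":[0,0.22,0],"dr":[0,0,-0.18]},{"translation":[0,0.22,0],"dr":[0,0,-0.27]},{"translation":[0,0.22,0],"dr":[0,0,-0.36]},{"translation":[0,0.22,0],"dr":[0,0,-0.45]}]' -1 >/dev/null; python3 -m inch '[{"translation":[0,0,0],"dr":[0,0,-0.09]},{"translation":[0,0,0],"dr":[0,0,-0.18]},{"translation":[0,0,0],"dr":[0,0,-0.27]},{"translation":[0,0,0],"dr":[0,0,-0.36]},{"translation":[0,0,0],"dr":[0,0,-0.45]}]' >/dev/null; python3 -m inch '[{"translation":[0,0,0],"dr":[0,0,-0.08]},{"translation":[0,0,0],"dr":[0,0,-0.1]},{"translation":[0,0,0],"dr":[0,0,-0.1]}]' >/dev/null; python3 -c "
from h import *
go([.5157,.1056,.036],np.pi/2);print(env.get_state()['q'].round(2) if hasattr(env.get_state()['q'],'round') else env.get_state()['q'])"
```

```text
t 4.65 tr [0.008 0.    1.226] dr [ 0.     0.    -0.002] at [0.5157 0.1045 0.2198] yaw 1.568 F [0.4 0.7 0.4] w 0.0854 0.0
[-0.01  0.21  1.57 -0.    1.37 -0.01]
```

```bash
python3 -m inch '[{"translation":[0,0,0.33],"dr":[0,0,0]},{"translation":[0,0,0.66],"dr":[0,0,0]},{"translation":[0.008,0,0.9],"dr":[0,0,0]},{"translation":[0.008,0,1],"dr":[0,0,0]}]' >/dev/null; python3 -m inch '[{"translation":[0,0,0.12],"dr":[0,0,0]},{"translation":[0,0,0.226],"dr":[0,0,0]},{"translation":[0,0,0.226],"dr":[0,0,0]}]'; python3 -m inch '[{"translation":[0,0,0],"dr":[0,0,0]},{"translation":[0,0,0],"dr":[0,0,0]},{"translation":[0,0,0],"dr":[0,0,0]},{"translation":[0,0,0],"dr":[0,0,0]},{"translation":[0,0,0],"dr":[0,0,0]}]' 1 30;  python3 -m inch '[{"translation":[0,0,0],"dr":[0,0,0]},{"translation":[0,0,0],"dr":[0,0,0]}]'
```

```text
t: 5.35
ee_pos: [0.5138, 0.1064, 0.0339]
ee_rot: [[0.003, 1.0, -0.005], [1.0, -0.003, -0.0], [-0.0, -0.005, -1.0]]
wrist_force: [-0.4, 0.0, -0.9]
grip_width: 0.0851
grasp_force: 0.0
t: 5.85
ee_pos: [0.5162, 0.1076, 0.0369]
ee_rot: [[0.0, 1.0, 0.002], [1.0, -0.0, -0.0], [-0.0, 0.002, -1.0]]
wrist_force: [-1.0, -0.7, 5.1]
grip_width: 0.0327
grasp_force: 29.6
t: 6.05
ee_pos: [0.5162, 0.1076, 0.0369]
ee_rot: [[0.0, 1.0, 0.002], [1.0, -0.0, -0.0], [-0.0, 0.002, -1.0]]
wrist_force: [-0.4, -0.2, 6.2]
grip_width: 0.0324
grasp_force: 29.7
```

```bash
python3 -m inch '[{"translation":[0,0,-0.15],"dr":[0,0,0]},{"translation":[0,0,-0.4],"dr":[0,0,0]},{"translation":[0,0,-0.4],"dr":[0,0,0]}]';  python3 -m inch '[{"translation":[-0.2,-0.1,0],"dr":[0,0,0]},{"translation":[-0.42,-0.22,0],"dr":[0,0,0]},{"translation":[-0.65,-0.34,0],"dr":[0,0,0]},{"translation":[-0.88,-0.45,0],"dr":[0,0,0]},{"translation":[-0.98,-0.5,0],"dr":[0,0,0]}]' ; python3 -m inch '[{"translation":[0,0,0.15],"dr":[0,0,0]},{"translation":[0,0,0.3],"dr":[0,0,0]},{"translation":[0,0,0.36],"dr":[0,0,0]},{"translation":[0,0,0.36],"dr":[0,0,0]}]'
python3 - <<'E'
from h import *
cv2.imwrite('pics/jar.png',cv2.resize(cap('scene')['frame'][90:290,200:480,::-1],None,fx=2.5,fy=2.5))
go([.44,-.04,.037],np.pi/2)
E
```

```text
t: 6.35
ee_pos: [0.5188, 0.1077, 0.1002]
ee_rot: [[0.0, 1.0, 0.008], [1.0, -0.0, -0.0], [-0.0, 0.008, -1.0]]
wrist_force: [0.9, 0.2, -1.4]
grip_width: 0.0326
grasp_force: 30.3
t: 6.85
ee_pos: [0.4384, -0.0412, 0.0951]
ee_rot: [[0.002, 1.0, -0.002], [1.0, -0.002, -0.0], [-0.0, -0.002, -1.0]]
wrist_force: [0.6, 0.9, -1.5]
grip_width: 0.0323
grasp_force: 30.3
t: 7.25
ee_pos: [0.4389, -0.0389, 0.0405]
ee_rot: [[0.0, 1.0, -0.004], [1.0, -0.0, 0.001], [0.001, -0.004, -1.0]]
wrist_force: [0.0, -0.1, -0.9]
grip_width: 0.0325
grasp_force: 30.3
t 7.3 tr [-0.006  0.001  0.029] dr [-0.001 -0.    -0.   ] at [ 0.4398 -0.0391  0.0414] yaw 1.571 F [ 0.4  0.3 -1.4] w 0.0319 30.3
```

View pics/jar.png

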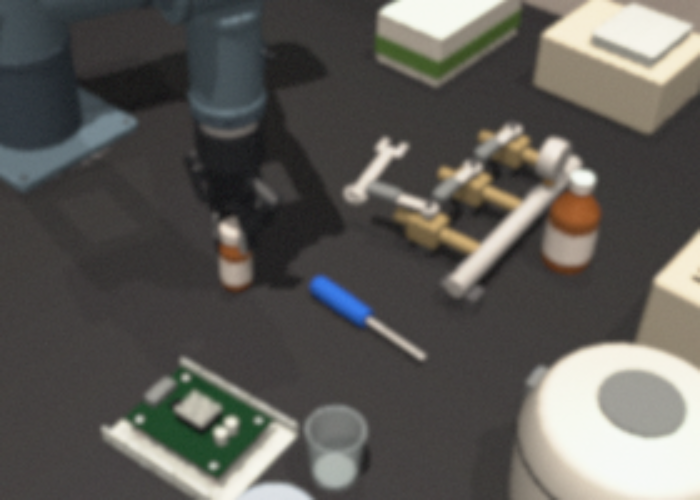

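The jar is held upright over the free spot, at about (235,265) in the crop. I'll lower it gently and watch the force.

```bash
for k in 1 2; do python3 -m inch '[{"translation":[0,0,0.007],"dr":[0,0,0]},{"translation":[0,0,0.013],"dr":[0,0,0]},{"translation":[0,0,0.013],"dr":[0,0,0]}]' | egrep 'pos|wrist'; done
```

```text
ee_pos: [0.4409, -0.0394, 0.0405]
wrist_force: [-1.6, 0.1, -1.0]
ee_pos: [0.4403, -0.0394, 0.038]
wrist_force: [-0.4, -1.2, -2.1]
```

```bash
python3 -m inch '[{"translation":[0,0,0.005],"dr":[0,0,0]},{"translation":[0,0,0.01],"dr":[0,0,0]},{"translation":[0,0,0.01],"dr":[0,0,0]}]' | egrep 'pos|wrist';python3 -m inch '[{"translation":[0,0,0.005],"dr":[0,0,0]},{"translation":[0,0,0.01],"dr":[0,0,0]},{"translation":[0,0,0.01],"dr":[0,0,0]}]' | egrep 'pos|wrist'
```

```text
ee_pos: [0.4406, -0.0396, 0.037]
wrist_force: [-1.5, 0.4, 4.2]
ee_pos: [0.4409, -0.0398, 0.0368]
wrist_force: [-5.2, 1.3, 19.2]
```

```bash
python3 -m inch '[{"translation":[0,0,-0.01],"dr":[0,0,0]},{"translation":[0,0,-0.01],"dr":[0,0,0]}]' | egrep 'wrist'; python3 -m inch '[{"translation":[0,0,0],"dr":[0,0,0]},{"translation":[0,0,0],"dr":[0,0,0]},{"translation":[0,0,0],"dr":[0,0,0]},{"translation":[0,0,0],"dr":[0,0,0]},{"translation":[0,0,0],"dr":[0,0,0]}]' -1 | egrep 'pos|wrist|width'; python3 -m inch '[{"translation":[0,0,-0.2],"dr":[0,0,0]},{"translation":[0,0,-0.5],"dr":[0,0,0]},{"translation":[0,0,-0.8],"dr":[0,0,0]},{"translation":[0,0,-0.8],"dr":[0,0,0]}]'
python3 - <<'E'
from h import *
P=np.array([.5675,.1652]);a=np.pi+.083
for th in (.16,.0,):
    L=np.array([np.cos(a+th),np.sin(a+th)]);B=np.array([L[1],-L[0]]);print(th,P+.065*L,'back',P+.065*L+.035*B)
go([.50,.195,.16],np.pi/2)
c=cap('scene');cv2.imwrite('pics/jar2.png',c['frame'][...,::-1])
w=cap('wrist');print(cv2.imwrite('pics/jar2w.png',w['frame'][...,::-1]))
E
```

```text
wrist_force: [-1.7, -0.2, 6.1]
ee_pos: [0.4403, -0.0394, 0.0364]
wrist_force: [-0.1, 0.2, -0.4]
grip_width: 0.0859
t: 9.6
ee_pos: [0.4445, -0.0408, 0.1623]
ee_rot: [[0.0, 1.0, 0.011], [1.0, -0.0, -0.004], [-0.004, 0.011, -1.0]]
wrist_force: [1.1, 0.8, -1.4]
grip_width: 0.0853
grasp_force: 0.0
0.16 [0.50440967 0.14955999] back [0.49598812 0.18353171]
0.0 [0.50272376 0.15981119] back [0.4998221 0.1946907]
t 9.6 tr [1.572 0.37  0.013] dr [ 0.007  0.002 -0.   ] at [ 0.4445 -0.0408  0.1623] yaw 1.571 F [ 1.1  0.8 -1.4] w 0.0853 0.0
True
```

View pics/jar2w.png

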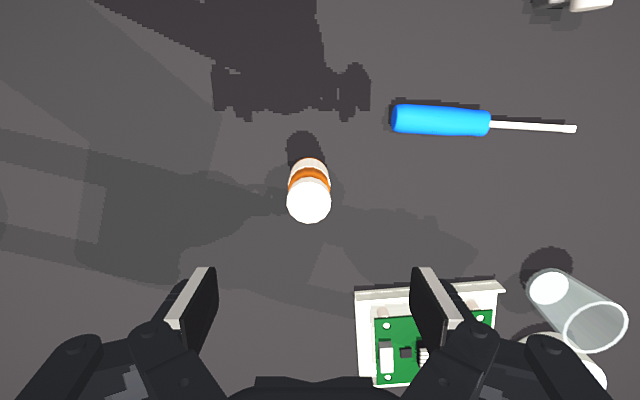

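The jar stands upright and clear. I'll shut the fingers and take them to the left side of the open lever.

```bash
python3 -m inch '[{"translation":[0.25,0.05,0],"dr":[0,0,0]},{"translation":[0.55,0.11,0],"dr":[0,0,0]},{"translation":[0.85,0.17,0],"dr":[0,0,0]},{"translation":[1,0.2,0],"dr":[0,0,0]}]' 1 40 >/dev/null; python3 -m inch '[{"translation":[0.3,0.05,0],"dr":[0,0,0]},{"translation":[0.6,0.1,0],"dr":[0,0,0]},{"translation":[0.6,0.1,0],"dr":[0,0,0]},{"translation":[0.6,0.1,0],"dr":[0,0,0]}]'; python3 -c "
from h import *
go([.49,.20,.056],np.pi/2)"
```

```text
t: 10.5
ee_pos: [0.484, 0.2011, 0.1544]
ee_rot: [[-0.002, 1.0, -0.004], [1.0, 0.002, -0.001], [-0.001, -0.004, -1.0]]
wrist_force: [0.4, -0.5, -0.2]
grip_width: 0.0002
grasp_force: 0.0
t 10.5 tr [-0.007  0.042  0.656] dr [-0.003  0.001  0.002] at [0.484  0.2011 0.1544] yaw 1.573 F [ 0.4 -0.5 -0.2] w 0.0002 0.0
```

```bash
python3 -m inch '[{"translation":[0,0.02,0.3],"dr":[0,0,0]},{"translation":[0,0.04,0.55],"dr":[0,0,0]},{"translation":[0,0.04,0.656],"dr":[0,0,0]},{"translation":[0,0.04,0.656],"dr":[0,0,0]}]'
python3 - <<'E'
from h import *
s=env.get_state();p=s['ee_pos'][:2]
P=np.array([.5675,.1652]);a=np.pi+.083
for th in (.2,.4,.6,.8,1.0,1.2,1.4,1.571):
    L=np.array([np.cos(a+th),np.sin(a+th)]);B=np.array([L[1],-L[0]]);q=P+.06*L+.023*B;d=(q-p)/.15;print(th,q.round(4),'tr',d[::-1].round(3))
E
```

```text
t: 10.9
ee_pos: [0.4884, 0.1983, 0.0546]
ee_rot: [[0.002, 1.0, -0.008], [1.0, -0.002, -0.002], [-0.002, -0.008, -1.0]]
wrist_force: [-0.4, -0.3, 0.9]
grip_width: 0.0002
grasp_force: 0.0
0.2 [0.5035 0.1705] tr [-0.185  0.101]
0.4 [0.5037 0.1577] tr [-0.271  0.102]
0.6 [0.5064 0.1452] tr [-0.354  0.121]
0.8 [0.5116 0.1334] tr [-0.433  0.155]
1.0 [0.5191 0.123 ] tr [-0.502  0.205]
1.2 [0.5284 0.1142] tr [-0.561  0.267]
1.4 [0.5393 0.1074] tr [-0.606  0.34 ]
1.571 [0.5496 0.1035] tr [-0.632  0.408]
```

```bash
python3 -m inch '[{"translation":[-0.1,0.08,0],"dr":[0,0,0]},{"translation":[-0.185,0.1,0],"dr":[0,0,0]},{"translation":[-0.27,0.1,0],"dr":[0,0,0]},{"translation":[-0.354,0.12,0],"dr":[0,0,0]},{"translation":[-0.433,0.155,0],"dr":[0,0,0]}]' | egrep 'pos|wrist'; python3 -m inch '[{"translation":[-0.07,0.05,0],"dr":[0,0,0]},{"translation":[-0.13,0.11,0],"dr":[0,0,0]},{"translation":[-0.17,0.18,0],"dr":[0,0,0]},{"translation":[-0.2,0.23,0],"dr":[0,0,0]},{"translation":[-0.2,0.23,0],"dr":[0,0,0]}]'| egrep 'pos|wrist'
python3 - <<'E'
from h import *
s=env.get_state();print(s['t'])
w=cap('wrist');cv2.imwrite('pics/l1.png',w['frame'][...,::-1])
E
```

```text
ee_pos: [0.5145, 0.1343, 0.0586]
wrist_force: [0.7, -0.4, 0.6]
ee_pos: [0.5508, 0.105, 0.058]
wrist_force: [-0.1, 0.1, -0.0]
11.9
```

View pics/l1.png

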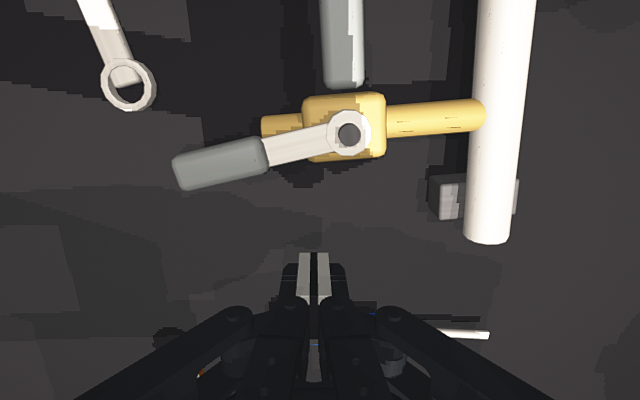

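The lever still looks open, with its sleeve at (220,163) and pivot at (348,133), while the fingers are past it at (313,250). I'll check the geometry before doing anything else.

Run:
```python
from h import *
import pickle
c=cap('wrist')
for n,u in dict(piv=(348,133),sl=(220,163),slend=(177,173),slin=(262,150),b=(343,60),f1=(305,262),f2=(322,262),hdr=(495,120)).items(): print(n,dep(c,u).round(4),plane(c,u,.074).round(4))
v=pickle.load(open('v1.pkl','rb'))
for n,u in dict(slend=(219,202),slin=(200,166)).items(): print('before',n,dep(v,u).round(4))
t=cap('top')
cv2.imwrite('pics/z.png',cv2.resize(t['frame'][150:270,160:330,::-1],None,fx=4,fy=4,interpolation=2))
```

```text
piv [0.5655 0.1683 0.0734] [0.5654 0.1684 0.074 ]
sl [0.5068 0.1549 0.0751] [0.5065 0.1546 0.074 ]
slend [0.4854 0.1495 0.0727] [0.486  0.1499 0.074 ]
slin [0.5261 0.1605 0.0727] [0.5263 0.1607 0.074 ]
b [0.5623 0.1988 0.074 ] [0.5623 0.1988 0.074 ]
f1 [0.5462 0.1163 0.098 ] [0.5455 0.1029 0.074 ]
f2 [0.5535 0.1164 0.0981] [0.5542 0.1029 0.074 ]
hdr [0.6452 0.1714 0.0462] [0.6306 0.1741 0.074 ]
before slend [0.4896 0.1432 0.0732]
before slin [0.5262 0.1577 0.0742]
```

View pics/z.png

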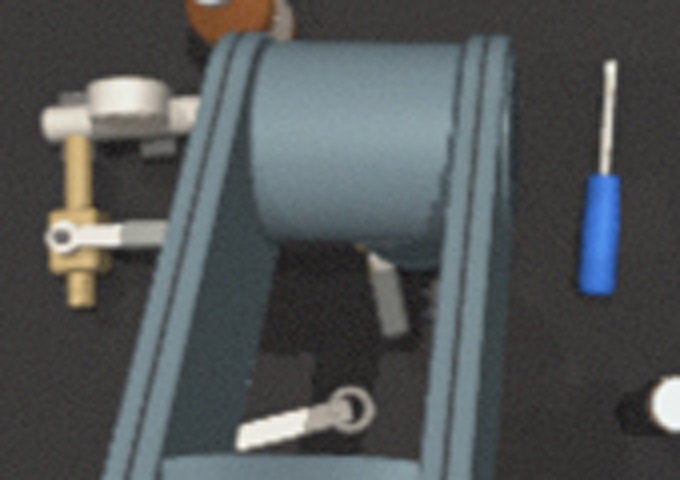

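The lever really is still open. The wrist image puts the visible fingertips about 30 mm behind the reported TCP, so the fingers passed over the sleeve. That also explains the 32 mm grip width: it was the jar's cap. I'll measure the tip offset.

Run:
```python
from h import *
c=cap('wrist');s=env.get_state()
for col in (305,322):
  for r in range(246,300,4):
    p=s['ee_rot'].T@(dep(c,(col,r))-s['ee_pos']);print(col,r,p.round(4),c['frame'][r,col])
```

```text
305 246 [-0.031  -0.0061  0.0585] [52 51 52]
305 250 [-0.035  -0.0062  0.0597] [59 58 59]
305 254 [ 0.0108 -0.0037 -0.0328] [125 123 116]
305 258 [ 0.01   -0.0036 -0.0352] [123 121 114]
305 262 [ 0.0111 -0.0035 -0.0406] [123 121 115]
305 266 [ 0.0115 -0.0034 -0.0447] [118 116 111]
305 270 [ 0.0108 -0.0034 -0.0468] [118 116 111]
305 274 [ 0.0106 -0.0033 -0.0496] [118 116 111]
305 278 [ 0.0104 -0.0032 -0.0523] [119 116 111]
305 282 [ 0.0106 -0.0032 -0.0554] [118 115 111]
305 286 [ 0.0107 -0.0031 -0.0583] [118 116 111]
305 290 [ 0.0104 -0.003  -0.0605] [117 115 111]
305 294 [ 0.0108 -0.003  -0.0637] [109 106 103]
305 298 [ 0.0095 -0.003  -0.0644] [155 152 145]
322 246 [-0.0303  0.0066  0.0571] [62 60 61]
322 250 [-0.0345  0.0067  0.0588] [60 58 59]
322 254 [ 0.0111  0.004  -0.0333] [125 124 117]
322 258 [ 0.0108  0.0039 -0.0365] [123 121 115]
322 262 [ 0.0108  0.0038 -0.0401] [123 121 114]
322 266 [ 0.0102  0.0038 -0.0425] [123 122 115]
322 270 [ 0.0109  0.0037 -0.047 ] [124 122 115]
322 274 [ 0.0109  0.0036 -0.05  ] [124 121 115]
322 278 [ 0.0103  0.0036 -0.0521] [119 118 112]
322 282 [ 0.0102  0.0035 -0.0547] [118 116 111]
322 286 [ 0.0107  0.0034 -0.0584] [119 117 112]
322 290 [ 0.0109  0.0033 -0.0614] [118 116 110]
322 294 [ 0.0104  0.0033 -0.0631] [114 111 107]
322 298 [ 0.0092  0.0033 -0.0639] [182 179 170]
```

The tips sit 32 mm behind the reported TCP, so I need TCP z ≈ 0.022 to push the lever. I'll go back over it, descend on its left side and repeat the sweep.

```bash
python3 -m inch '[{"translation":[0.05,-0.03,-0.12],"dr":[0,0,0]},{"translation":[0.33,-0.22,-0.12],"dr":[0,0,0]},{"translation":[0.58,-0.4,-0.12],"dr":[0,0,0]},{"translation":[0.633,-0.42,-0.05],"dr":[0,0,0]},{"translation":[0.633,-0.42,-0.05],"dr":[0,0,0]}]' | egrep 'pos|wrist'; python3 -m inch '[{"translation":[0,0,0.13],"dr":[0,0,0]},{"translation":[0,0,0.28],"dr":[0,0,0]},{"translation":[0,0,0.28],"dr":[0,0,0]},{"translation":[0,0,0.28],"dr":[0,0,0]}]' | egrep 'pos|wrist'
```

```text
ee_pos: [0.4841, 0.202, 0.0647]
wrist_force: [-0.1, 0.4, -1.1]
ee_pos: [0.4867, 0.1997, 0.0236]
wrist_force: [-0.0, -0.4, 0.5]
```

```bash
python3 -m inch '[{"translation":[-0.1,0.08,0],"dr":[0,0,0]},{"translation":[-0.19,0.11,0],"dr":[0,0,0]},{"translation":[-0.28,0.11,0],"dr":[0,0,0]},{"translation":[-0.36,0.13,0],"dr":[0,0,0]},{"translation":[-0.44,0.165,0],"dr":[0,0,0]}]' | egrep 'pos|wrist'; python3 -m inch '[{"translation":[-0.07,0.05,0],"dr":[0,0,0]},{"translation":[-0.13,0.11,0],"dr":[0,0,0]},{"translation":[-0.17,0.18,0],"dr":[0,0,0]},{"translation":[-0.2,0.25,0],"dr":[0,0,0]},{"translation":[-0.2,0.25,0],"dr":[0,0,0]}]'| egrep 'pos|wrist'
cat > lev.py <<'E'
from valve import *
def ang(c,piv=np.array([.5675,.1652])):
    h=cv2.cvtColor(c['frame'],cv2.COLOR_RGB2HSV);H,W=h.shape[:2]
    v,u=np.mgrid[0:H,0:W];K=np.asarray(c['mtx']);d=c['depth']
    X=np.stack([(u-K[0,2])/K[0,0],-(v-K[1,2])/K[1,1],-np.ones_like(u,float)],-1)*d[...,None]
    p=X@c['W'][:3,:3].T+c['W'][:3,3];q=p[...,:2]-piv;r=np.hypot(*np.moveaxis(q,-1,0))
    a=np.arctan2(q[...,1],q[...,0])-np.pi;a=(a+np.pi)%(2*np.pi)-np.pi
    m=(p[...,2]>.066)&(p[...,2]<.080)&(r>.03)&(r<.085)&(h[...,1]<60)&(a>-.3)&(a<2);print('n',m.sum(),'z',p[m][:,2].mean().round(4),'lever angle from -x (closed~1.654, open~.083)',np.median(a[m]).round(3),p[m].mean(0).round(4))
E
python3 - <<'E'
from lev import *
import pickle
ang(pickle.load(open('v1.pkl','rb')));ang(pickle.load(open('v2.pkl','rb')));c=cap('wrist');ang(c);ang(cap('scene'));cv2.imwrite('pics/l2.png',c['frame'][...,::-1])
E
```

```text
ee_pos: [0.5105, 0.1339, 0.0239]
wrist_force: [-0.9, 4.0, -0.2]
ee_pos: [0.5492, 0.1036, 0.0231]
wrist_force: [-1.5, -1.3, -0.3]
n 1008 z 0.0723 lever angle from -x (closed~1.654, open~.083) 0.245 [0.5123 0.1507 0.0723]
n 966 z 0.0725 lever angle from -x (closed~1.654, open~.083) 0.221 [0.5125 0.1523 0.0725]
n 4769 z 0.0726 lever angle from -x (closed~1.654, open~.083) 1.59 [0.5656 0.1164 0.0726]
n 107 z 0.0719 lever angle from -x (closed~1.654, open~.083) 1.652 [0.5696 0.101  0.0719]
```

The lever moved from 0.23 to about 1.6 rad (from −x), so it is nearly closed. I'll push on in small steps until I feel the stop.

```bash
for k in 1 2 3; do python3 -m inch '[{"translation":[0,0.01,0],"dr":[0,0,0]},{"translation":[0,0.02,0],"dr":[0,0,0]},{"translation":[0,0.02,0],"dr":[0,0,0]}]' | egrep 'pos|wrist'; done; python3 -c "
from lev import *
ang(cap('wrist'))"
```

```text
ee_pos: [0.5494, 0.104, 0.0233]
wrist_force: [-7.7, -3.1, 3.6]
ee_pos: [0.5495, 0.1039, 0.0232]
wrist_force: [-15.7, -4.0, 9.6]
ee_pos: [0.5495, 0.1039, 0.0231]
wrist_force: [-22.8, -5.3, 16.0]
n 4667 z 0.0726 lever angle from -x (closed~1.654, open~.083) 1.595 [0.5659 0.1168 0.0726]
```

The valve is shut hard against its stop. I'll back off, rise and go to the board.

```bash
python3 -m inch '[{"translation":[0,-0.1,0],"dr":[0,0,0]},{"translation":[0,-0.1,0],"dr":[0,0,0]},{"translation":[0,-0.1,-0.3],"dr":[0,0,0]},{"translation":[-0.1,-0.05,-0.5],"dr":[0,0,0]}]' >/dev/null; python3 -m inch '[{"translation":[-0.3,0,0],"dr":[0,0,-0.02]},{"translation":[-0.6,0,0],"dr":[0,0,-0.04]},{"translation":[-0.9,0.03,0],"dr":[0,0,-0.057]},{"translation":[-1,0.03,0],"dr":[0,0,-0.057]}]' >/dev/null; python3 -m inch '[{"translation":[-0.3,0,0],"dr":[0,0,0]},{"translation":[-0.6,0,0],"dr":[0,0,0]},{"translation":[-0.9,0,0],"dr":[0,0,0]},{"translation":[-1,0,0],"dr":[0,0,0]},{"translation":[-1,0,0],"dr":[0,0,0]}]' | egrep 'pos'; python3 -c "
from lev import *
ang(cap('scene'))
go([.5472,-.2001,.02],np.pi/2+.091)"
```

```text
ee_pos: [0.5687, -0.2124, 0.0986]
n 72 z 0.0718 lever angle from -x (closed~1.654, open~.083) 1.704 [0.5756 0.1021 0.0718]
t 16.4 tr [ 0.079 -0.134  0.523] dr [ 0.    -0.    -0.002] at [ 0.5682 -0.2102  0.0984] yaw 1.658 F [-0.7  0.5 -0.3] w 0.0004 0.0
```

```bash
python3 -m inch '[{"translation":[0.08,-0.134,0.15],"dr":[0,0,0]},{"translation":[0.08,-0.134,0.4],"dr":[0,0,0]},{"translation":[0.08,-0.134,0.6],"dr":[0,0,0]},{"translation":[0.08,-0.134,0.6],"dr":[0,0,0]}]' | egrep 'pos|wrist'; for k in 1 2; do python3 -m inch '[{"translation":[0,0,0.01],"dr":[0,0,0]},{"translation":[0,0,0.02],"dr":[0,0,0]},{"translation":[0,0,0.02],"dr":[0,0,0]}]' | egrep 'pos|wrist'; done; python3 -c "
from h import *
go([.5472,-.2001,-.007],np.pi/2+.091)"
```

```text
ee_pos: [0.5438, -0.1956, 0.005]
wrist_force: [-0.1, 0.3, 0.7]
ee_pos: [0.5479, -0.1999, 0.0072]
wrist_force: [-0.3, -0.2, 0.3]
ee_pos: [0.5466, -0.1998, 0.0028]
wrist_force: [0.1, 1.0, -0.1]
t 17.4 tr [-0.002  0.004  0.065] dr [ 0.     0.    -0.001] at [ 0.5466 -0.1998  0.0028] yaw 1.66 F [ 0.1  1.  -0.1] w -0.0002 0.0
```

```bash
for k in 1 2 3 4; do python3 -m inch '[{"translation":[0,0,0.006],"dr":[0,0,0]},{"translation":[0,0,0.013],"dr":[0,0,0]},{"translation":[0,0,0.013],"dr":[0,0,0]}]' | egrep 'pos|wrist'; done
```

```text
ee_pos: [0.5468, -0.1999, 0.001]
wrist_force: [-0.7, 0.5, 2.6]
ee_pos: [0.5471, -0.2, -0.0006]
wrist_force: [-1.6, 0.7, 7.3]
ee_pos: [0.5472, -0.2001, -0.001]
wrist_force: [-3.8, 1.4, 18.2]
ee_pos: [0.5473, -0.2002, -0.0013]
wrist_force: [-8.3, 4.6, 31.1]
```

That is 31 N without a clear snap, so I'll measure the board heights by depth before pressing harder.

```bash
cat > bh.py <<'E'
from h import *
def heights(n='wrist',show=True):
    c=cap(n);b=np.load('board.npz');P=b['P'];yaw=float(b['yaw']);m=P[:,:2].mean(0);u=np.array([np.cos(yaw),np.sin(yaw)]);v=np.array([-u[1],u[0]])
    h=cv2.cvtColor(c['frame'],cv2.COLOR_RGB2HSV);g=cv2.inRange(h,(45,90,30),(85,255,255))>0
    H,W=g.shape;vv,uu=np.mgrid[0:H,0:W];K=np.asarray(c['mtx'])
    X=np.stack([(uu-K[0,2])/K[0,0],-(vv-K[1,2])/K[1,1],-np.ones((H,W))],-1)*c['depth'][...,None]
    p=X@c['W'][:3,:3].T+c['W'][:3,3];q=p[...,:2]-m;x=q@u;y=q@v
    for i,(a,bb) in enumerate([(-1,-1),(-1,1),(1,-1),(1,1)]):
        k=g&(abs(x-a*.050)<.013)&(abs(y-bb*.036)<.010)&(p[...,2]<.05)
        print(n,'corner',i,'n',k.sum(),'z',np.median(p[k][:,2]).round(4) if k.sum() else None)
E
python3 - <<'E'
from bh import *
import pickle
heights();heights('scene')
c=cap('wrist');s=env.get_state()
for r in range(225,300,8): print(r,[ (s['ee_rot'].T@(dep(c,(col,r))-s['ee_pos'])).round(3).tolist()+c['frame'][r,col].tolist() for col in (295,305,322,335)])
E
```

```text
wrist corner 0 n 0 z None
wrist corner 1 n 1594 z 0.0252
wrist corner 2 n 0 z None
wrist corner 3 n 1617 z 0.0256
scene corner 0 n 19 z 0.0292
scene corner 1 n 1 z 0.0265
scene corner 2 n 32 z 0.0305
scene corner 3 n 23 z 0.0249
225 [[0.014, -0.01, -0.007, 240, 238, 230], [0.015, -0.004, -0.009, 239, 239, 230], [0.014, 0.005, -0.007, 240, 239, 230], [0.014, 0.011, -0.007, 239, 238, 229]]
233 [[0.01, -0.01, -0.008, 239, 238, 230], [0.01, -0.004, -0.009, 239, 238, 230], [0.009, 0.005, -0.007, 244, 243, 235], [0.01, 0.011, -0.007, 240, 239, 230]]
241 [[0.005, -0.01, -0.008, 198, 197, 182], [0.005, -0.004, -0.008, 199, 197, 183], [0.005, 0.005, -0.008, 198, 197, 183], [0.005, 0.011, -0.008, 200, 199, 185]]
249 [[0.01, -0.009, -0.026, 18, 52, 29], [0.01, -0.004, -0.026, 17, 51, 29], [0.01, 0.004, -0.026, 21, 69, 35], [0.01, 0.01, -0.025, 22, 69, 38]]
257 [[0.006, -0.009, -0.027, 18, 51, 29], [0.011, -0.004, -0.036, 135, 132, 128], [0.011, 0.004, -0.037, 140, 136, 133], [0.006, 0.01, -0.027, 16, 51, 28]]
265 [[0.007, -0.008, -0.035, 30, 30, 33], [0.011, -0.004, -0.043, 135, 132, 128], [0.011, 0.004, -0.043, 139, 136, 132], [0.006, 0.01, -0.035, 31, 32, 34]]
273 [[0.007, -0.008, -0.043, 28, 29, 32], [0.011, -0.003, -0.049, 135, 132, 128], [0.01, 0.004, -0.048, 139, 135, 132], [0.007, 0.009, -0.043, 30, 31, 34]]
281 [[0.006, -0.008, -0.048, 28, 29, 33], [0.011, -0.003, -0.055, 135, 132, 127], [0.011, 0.003, -0.055, 135, 132, 128], [0.006, 0.009, -0.048, 38, 40, 43]]
289 [[0.007, -0.007, -0.055, 34, 34, 37], [0.01, -0.003, -0.06, 135, 132, 128], [0.011, 0.003, -0.06, 135, 132, 128], [0.006, 0.009, -0.054, 31, 31, 34]]
297 [[0.011, -0.007, -0.066, 27, 27, 31], [0.011, -0.003, -0.065, 177, 173, 166], [0.01, 0.003, -0.064, 177, 174, 166], [0.012, 0.008, -0.067, 31, 32, 35]]
```

Corners 1 and 3 are both home, at z ≈ 25 mm. I'll confirm 3 with a press, then do 2 and 0.

```bash
python3 -m inch '[{"translation":[0,0,-0.2],"dr":[0,0,0]},{"translation":[0,0.05,-0.2],"dr":[0,0,0]},{"translation":[0,0.333,-0.2],"dr":[0,0,0]},{"translation":[0,0.333,-0.2],"dr":[0,0,0]},{"translation":[0,0.333,-0.08],"dr":[0,0,0]}]' | egrep 'pos|wrist'; for k in 1 2 3; do python3 -m inch '[{"translation":[0,0,0.01],"dr":[0,0,0]},{"translation":[0,0,0.018],"dr":[0,0,0]},{"translation":[0,0,0.018],"dr":[0,0,0]}]' | egrep 'pos|wrist'; done; python3 -c "
from h import *
go([.597,-.1956,-.001],np.pi/2+.091)"
```

```text
ee_pos: [0.599, -0.1959, 0.0079]
wrist_force: [-0.3, -0.5, 0.0]
ee_pos: [0.5961, -0.1953, 0.004]
wrist_force: [-0.6, -0.7, -0.6]
ee_pos: [0.5964, -0.1954, 0.0016]
wrist_force: [-0.3, -0.2, 0.0]
ee_pos: [0.5967, -0.1955, -0.0005]
wrist_force: [-0.5, 0.6, 4.4]
t 20.15 tr [-0.001  0.002  0.003] dr [ 0.     0.    -0.001] at [ 5.967e-01 -1.955e-01 -5.000e-04] yaw 1.66 F [-0.5  0.6  4.4] w -0.0006 2.3
```

```bash
python3 -m inch '[{"translation":[0,0,0.007],"dr":[0,0,0]},{"translation":[0,0,0.02],"dr":[0,0,0]},{"translation":[0,0,0.02],"dr":[0,0,0]}]' | egrep 'pos|wrist'; python3 -m inch '[{"translation":[0,0,-0.3],"dr":[0,0,0]},{"translation":[-0.2,0,-0.32],"dr":[0,0,0]},{"translation":[-0.48,0,-0.32],"dr":[0,0,0]},{"translation":[-0.48,0,-0.25],"dr":[0,0,0]},{"translation":[-0.48,0,-0.08],"dr":[0,0,0]}]' | egrep 'pos|wrist'; for k in 1 2 3; do python3 -m inch '[{"translation":[0,0,0.01],"dr":[0,0,0]},{"translation":[0,0,0.018],"dr":[0,0,0]},{"translation":[0,0,0.018],"dr":[0,0,0]}]' | egrep 'pos|wrist'; done; python3 -c "
from bh import *
go([.6035,-.2673,-.001],np.pi/2+.091)
heights()"
```

```text
ee_pos: [0.5969, -0.1956, -0.0011]
wrist_force: [-6.2, 3.2, 20.1]
ee_pos: [0.6046, -0.2696, 0.0096]
wrist_force: [0.7, 1.7, -0.2]
ee_pos: [0.603, -0.2666, 0.0054]
wrist_force: [0.6, -1.0, -0.1]
ee_pos: [0.603, -0.2669, 0.0027]
wrist_force: [-0.1, -0.3, -0.6]
ee_pos: [0.6027, -0.2669, -0.0006]
wrist_force: [-0.5, -0.1, -0.3]
t 21.85 tr [-0.003  0.005  0.002] dr [-0.    -0.    -0.001] at [ 6.027e-01 -2.669e-01 -6.000e-04] yaw 1.66 F [-0.5 -0.1 -0.3] w -0.0001 0.0
wrist corner 0 n 1560 z 0.0254
wrist corner 1 n 2569 z 0.0252
wrist corner 2 n 1334 z 0.0254
wrist corner 3 n 2477 z 0.0252
```

```bash
python3 -m inch '[{"translation":[0,0,0.01],"dr":[0,0,0]},{"translation":[0,0,0.03],"dr":[0,0,0]},{"translation":[0,0,0.03],"dr":[0,0,0]}]' | egrep 'pos|wrist'; python3 -m inch '[{"translation":[0,0,-0.2],"dr":[0,0,0]},{"translation":[0,-0.1,-0.2],"dr":[0,0,0]},{"translation":[0,-0.333,-0.2],"dr":[0,0,0]},{"translation":[0,-0.333,-0.15],"dr":[0,0,0]},{"translation":[0,-0.333,-0.08],"dr":[0,0,0]}]' | egrep 'pos|wrist'; for k in 1 2 3; do python3 -m inch '[{"translation":[0,0,0.01],"dr":[0,0,0]},{"translation":[0,0,0.02],"dr":[0,0,0]},{"translation":[0,0,0.02],"dr":[0,0,0]}]' | egrep 'pos|wrist'; done
```

```text
ee_pos: [0.6031, -0.2672, -0.0016]
wrist_force: [-6.5, 3.2, 20.6]
ee_pos: [0.5533, -0.272, 0.0075]
wrist_force: [0.4, -0.1, -0.2]
ee_pos: [0.5536, -0.2713, 0.0036]
wrist_force: [0.1, 0.4, -0.7]
ee_pos: [0.5531, -0.2713, 0.0009]
wrist_force: [-0.0, 0.9, -0.1]
ee_pos: [0.5532, -0.2715, -0.0014]
wrist_force: [-0.7, 1.4, 3.5]
```

```bash
python3 -m inch '[{"translation":[0,0,0.01],"dr":[0,0,0]},{"translation":[0,0,0.02],"dr":[0,0,0]},{"translation":[0,0,0.02],"dr":[0,0,0]}]' | egrep 'pos|wrist'; python3 -m inch '[{"translation":[0,0,-0.3],"dr":[0,0,0]},{"translation":[0,0,-0.6],"dr":[0,0,0]},{"translation":[0,0,-0.8],"dr":[0,0,0]},{"translation":[0,0,-0.8],"dr":[0,0,0]}]' | egrep 'pos|wrist'; python3 -c "
from bh import *
heights('wrist');heights('top');heights('scene');go([.607,.10,.11],np.pi/2)"
```

```text
ee_pos: [0.5533, -0.2716, -0.0016]
wrist_force: [-7.0, 4.6, 22.3]
ee_pos: [0.556, -0.2735, 0.1207]
wrist_force: [0.4, -0.4, 0.5]
wrist corner 0 n 571 z 0.0253
wrist corner 1 n 810 z 0.0252
wrist corner 2 n 496 z 0.0253
wrist corner 3 n 681 z 0.0252
top corner 0 n 0 z None
top corner 1 n 31 z 0.0258
top corner 2 n 5 z 0.0242
top corner 3 n 6 z 0.0238
scene corner 0 n 10 z 0.0244
scene corner 1 n 13 z 0.0245
scene corner 2 n 20 z 0.0241
scene corner 3 n 26 z 0.0251
t 24.45 tr [2.432 0.582 0.03 ] dr [-0.001 -0.001  0.057] at [ 0.5525 -0.2711  0.1143] yaw 1.66 F [-0.3  0.4  0.1] w 0.0001 0.0
```

All four corners are home at 25.2 mm. Now back to the valve, to the far (+x) side of the closed lever.

```bash
python3 -m inch '[{"translation":[0.3,0.08,0],"dr":[0,0,0.03]},{"translation":[0.6,0.16,0],"dr":[0,0,0.057]},{"translation":[0.9,0.24,0],"dr":[0,0,0.057]},{"translation":[1,0.27,0],"dr":[0,0,0.057]}]' >/dev/null; python3 -m inch '[{"translation":[0.3,0.07,0],"dr":[0,0,0]},{"translation":[0.6,0.1,0],"dr":[0,0,0]},{"translation":[0.9,0.1,0],"dr":[0,0,0]},{"translation":[1,0.1,0],"dr":[0,0,0]},{"translation":[1,0.1,0],"dr":[0,0,0]}]' >/dev/null; python3 -c "
from lev import *
go([.607,.10,.022],np.pi/2);ang(cap('wrist'))"
```

```text
t 25.35 tr [0.442 0.09  0.61 ] dr [-0.002 -0.     0.002] at [0.594  0.0337 0.1135] yaw 1.574 F [ 0.  -1.2 -0.4] w 0.0004 0.0
n 2592 z 0.0727 lever angle from -x (closed~1.654, open~.083) 1.661 [0.5725 0.1091 0.0727]
```

```bash
python3 -m inch '[{"translation":[0.3,0.07,0],"dr":[0,0,0]},{"translation":[0.44,0.09,0],"dr":[0,0,0]},{"translation":[0.44,0.09,0.1],"dr":[0,0,0]},{"translation":[0.44,0.09,0.35],"dr":[0,0,0]},{"translation":[0.44,0.09,0.5],"dr":[0,0,0]}]' | egrep 'pos|wrist'; python3 -m inch '[{"translation":[0,0,0.11],"dr":[0,0,0]},{"translation":[0,0,0.11],"dr":[0,0,0]},{"translation":[0,0,0.11],"dr":[0,0,0]}]' | egrep 'pos|wrist'
python3 - <<'E'
from h import *
s=env.get_state();p=s['ee_pos'][:2]
P=np.array([.5675,.1652]);a=np.pi+.083
for th in (1.571,1.4,1.2,1.0,.8,.6,.4,.2,0,-.1):
    L=np.array([np.cos(a+th),np.sin(a+th)]);B=-np.array([L[1],-L[0]]);q=P+.06*L+.0235*B;d=(q-p)/.15;print(th,q.round(4),'tr',d[::-1].round(3))
E
```

```text
ee_pos: [0.6078, 0.0954, 0.0375]
wrist_force: [0.2, 0.9, -0.7]
ee_pos: [0.6088, 0.0959, 0.0233]
wrist_force: [0.9, -0.6, 0.1]
1.571 [0.5959 0.1074] tr [ 0.077 -0.086]
1.4 [0.5856 0.1034] tr [ 0.05  -0.154]
1.2 [0.573 0.101] tr [ 0.034 -0.239]
1.0 [0.5601 0.1012] tr [ 0.035 -0.324]
0.8 [0.5476 0.1039] tr [ 0.054 -0.408]
0.6 [0.5358 0.1091] tr [ 0.088 -0.487]
0.4 [0.5253 0.1165] tr [ 0.138 -0.557]
0.2 [0.5164 0.1259] tr [ 0.2   -0.616]
0 [0.5097 0.1368] tr [ 0.273 -0.661]
-0.1 [0.5071 0.1427] tr [ 0.312 -0.678]
```

```bash
python3 -m inch '[{"translation":[0.06,-0.09,0],"dr":[0,0,0]},{"translation":[0.045,-0.16,0],"dr":[0,0,0]},{"translation":[0.034,-0.24,0],"dr":[0,0,0]},{"translation":[0.035,-0.324,0],"dr":[0,0,0]},{"translation":[0.054,-0.408,0],"dr":[0,0,0]}]' | egrep 'pos|wrist'; python3 -m inch '[{"translation":[0.034,-0.08,0],"dr":[0,0,0]},{"translation":[0.084,-0.15,0],"dr":[0,0,0]},{"translation":[0.146,-0.21,0],"dr":[0,0,0]},{"translation":[0.21,-0.25,0],"dr":[0,0,0]},{"translation":[0.21,-0.25,0],"dr":[0,0,0]}]' | egrep 'pos|wrist'; python3 -c "
from lev import *
ang(cap('wrist'))"
```

```text
ee_pos: [0.5496, 0.1047, 0.0255]
wrist_force: [4.6, 0.0, 0.5]
ee_pos: [0.508, 0.1387, 0.0234]
wrist_force: [-0.5, -1.2, -0.4]
n 6749 z 0.0727 lever angle from -x (closed~1.654, open~.083) 0.077 [0.5092 0.1597 0.0727]
```

Nearly at the open stop. I'll push in small steps until the force rises.

```bash
for k in 1 2 3 4; do python3 -m inch '[{"translation":[0.01,0,0],"dr":[0,0,0]},{"translation":[0.02,0,0],"dr":[0,0,0]},{"translation":[0.02,0,0],"dr":[0,0,0]}]' | egrep 'pos|wrist'; done; python3 -c "
from lev import *
ang(cap('wrist'))"
```

```text
ee_pos: [0.5096, 0.1401, 0.0232]
wrist_force: [-0.1, -0.7, -0.2]
ee_pos: [0.5096, 0.1422, 0.0234]
wrist_force: [-1.4, -6.3, -0.2]
ee_pos: [0.5095, 0.1424, 0.0234]
wrist_force: [-1.6, -17.2, 0.2]
ee_pos: [0.5095, 0.1426, 0.0234]
wrist_force: [-2.9, -28.8, 3.2]
n 6571 z 0.0727 lever angle from -x (closed~1.654, open~.083) 0.027 [0.5092 0.1627 0.0727]
```

```bash
python3 -m inch '[{"translation":[-0.08,0,0],"dr":[0,0,0]},{"translation":[-0.2,0,0],"dr":[0,0,0]},{"translation":[-0.2,0,-0.3],"dr":[0,0,0]},{"translation":[-0.2,0,-0.6],"dr":[0,0,0]},{"translation":[-0.2,0,-0.9],"dr":[0,0,0]}]' | egrep 'pos|wrist'; python3 -m inch '[{"translation":[0,0,0],"dr":[0,0,0]},{"translation":[0,0,0],"dr":[0,0,0]}]'|egrep 'pos|^t'
python3 - <<'E'
from lev import *
from bh import heights
c=cap('wrist');ang(c);ang(cap('scene'))
ang(c,np.array([.560,.269]));heights('scene')
t=cap('top');t0=dict(np.load('top0.npz'));W=t['W'];t0['W']=W
print('jar cap top depth',[dep(t,(x,y)).round(3).tolist() for x,y in ((327,249),(326,247),(328,250))])
h=cv2.cvtColor(t['frame'],cv2.COLOR_RGB2HSV);m=cv2.inRange(h,(0,0,190),(180,60,255));k,l,st,ce=cv2.connectedComponentsWithStats(m)
print([(plane(t,ce[i],.09)[:2].round(3).tolist(),st[i,4]) for i in range(1,k) if 300<ce[i][0]<350 and 220<ce[i][1]<280])
d=(abs(t['frame'].astype(int)-t0['frame'].astype(int)).sum(2)>90).astype(np.uint8);k,l,st,ce=cv2.connectedComponentsWithStats(d)
print([(st[i].tolist()) for i in range(1,k) if st[i,4]>25])
E
```

```text
ee_pos: [0.5099, 0.1194, 0.1601]
wrist_force: [1.9, 0.6, 0.0]
t: 29.2
ee_pos: [0.511, 0.1196, 0.16]
n 1619 z 0.0727 lever angle from -x (closed~1.654, open~.083) 0.037 [0.5093 0.1629 0.0727]
n 73 z 0.0717 lever angle from -x (closed~1.654, open~.083) 0.143 [0.5114 0.1585 0.0717]
n 1903 z 0.0727 lever angle from -x (closed~1.654, open~.083) 1.605 [0.562  0.2128 0.0727]
scene corner 0 n 7 z 0.0242
scene corner 1 n 12 z 0.0238
scene corner 2 n 23 z 0.0252
scene corner 3 n 25 z 0.0237
jar cap top depth [[0.444, -0.034, 0.091], [0.449, -0.032, 0.09], [0.441, -0.037, 0.093]]
[([0.44, -0.04], np.int32(128))]
[[149, 168, 135, 207, 11192], [379, 179, 37, 46, 160], [391, 186, 11, 7, 31], [322, 244, 15, 14, 165], [147, 353, 101, 47, 3922], [574, 354, 21, 26, 149], [619, 367, 9, 6, 34], [275, 371, 79, 29, 1667], [571, 370, 29, 30, 233], [538, 376, 19, 15, 60]]
```

```bash
python3 -c "
from workcell import env
print(env.sign_off())"
```

```text
the job is handed in; nothing more can be done
None
```

I set the jar upright at (0.44, -0.04), shut the open valve to its stop, pressed the board home on all four standoffs (top at about 25 mm) and opened the valve fully again; handed in at about 29 s, with no verdict returned.

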